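# Unlock the slide chamber and hold its lid half open

### The arm

A 6-joint arm with a two-finger parallel gripper is mounted at the origin on a cart in front of the work surface, level with it; the furniture and walls round the work are solid. World frame = base frame: x ahead of the robot, y to its left, z up, the work surface at z = 0. Lengths are in m, angles in rad, forces in N, time in s.
With the tool pointing down it reaches from about 0.375 to 0.9 m from the base axis. Payload 3.1 kg.
Tool frame: the origin (TCP) lies between the finger pads; the fingertips stand 17 mm ahead of it and the grasp point (between the pads) lies 2 mm behind it; z points along the fingers, y is the line along which they close (so a half turn about z gives the same grasp; the last joint's range is limited). The gripper opens to 85 mm and grips with 20 to 120 N. Pads are 22 mm wide; open, the fingers measure 114 mm over their backs; the gripper's body (76 mm by 85 mm) begins 54 mm behind the grasp point. The pads swing forward as they close: fully open they stand 13 mm farther back than shut.
Start: joints at [1.123, 0.527, 1.433, -0, 1.181, -0.178], TCP at [0.167, 0.602, 0.248] pointing down, gripper open.
Joint ranges: [-3.08, 3.08], [-0.75, 2.2], [0.22, 2.44], [-1.43, 4.57], [0, 2.65], [-2.85, 2.85]. Speed limits (rad/s): [2.79, 2.79, 3.14, 3.14, 3.14, 3.14].

### API

Orientations are given as a unit quaternion [x, y, z, w].
In Python, from station import sense, vision, order gives the robot as it stands.
- The arm moves only by the shell command python3 -m crank 'ROWS' [OPENING] [FORCE]. ROWS is JSON, a list of rows, each an object with "dp": the shift along the world's x, y, z in units of 30 mm (1.0 is 30 mm), a list of three; "angular": the turn, a rotation vector about the world's x, y, z in degrees, a list of three. In form: [{"dp": [dx, dy, dz], "angular": [ax, ay, az]}, ...]. A call has 1 to 20 rows; each row shifts and turns the commanded pose from where the row before left it; what a row does not reach is not made up. A row lasts 1/10 s, in which the tool goes at most 50 mm and 8.59 degrees, less where a joint would pass 70% of its speed; a pose out of reach is approached as far as the arm can. A call is refused whole if a number of a shift passes 1 or a number of a turn 8.59, either way. A call with a gripper value outside its range is refused whole. OPENING is the closure, from 0 (fully open) to 1 (shut), set as the call begins (- or left out, the last holds). The fingers move at their own pace and stop on an object; FORCE is the grip in N (left out, the last holds). Time passes only in rows, so rows that do not move let the fingers close. It gives the time, the measured TCP pose, the force, the opening and the grip force at its end, in the units of the state.
- sense(): the state, without advancing time (a new reading comes with each control period).
- vision.snapshot(name): name is "scene" or "top" or "wrist"; returns a dict with "image" (480x640x3 uint8, blue, green, red), "range_z" (480x640 float32, m along the optical axis (not along the pixel's ray), 0 where there is no reading), "mtx" (3x3 intrinsics, pixels), "dist" ([k1, k2, p1, p2, k3] as OpenCV has them; the pictures are not rectified), "pose" (4x4, takes a point from camera to world coordinates); the wrist camera has in their place "mount" (4x4, takes a point from camera to tool coordinates, whose origin is the TCP and whose axes are the flange's). Camera axes: x right, y down, z forward; pixel columns grow to the right and rows downward; lengths in m; the calibration is good to about 2 mm. A picture is of the moment at which its call begins: read the wrist's pose just before it.
- order.sign_off(): hands the job in; it is judged then, once.
The state is a dict: "t": time; "q": joint angles; "qd": joint speeds; "tau": joint torques, N m; "tcp_pos": TCP position; "tool_rot": TCP orientation; "force": force on the tool from outside, world axes, zero at the start; "ft_torque": the same for the moment, N m; "finger_gap": opening from 0.0 (shut) to 1.0 (fully open); "gripper_force": force on a finger pad.
Only numpy, scipy, OpenCV 4.12 (cv2) and the standard library are available. Lean on these libraries where they do the work, as an engineer would, in place of code of your own. Each camera call takes 0.05 s, during which the arm holds its last target. There are 200 camera calls.

### The job

The sprung lid of the slide-drying chamber is locked by a bolt: flip the cam lever on the chamber's left side all the way over, outwards, to free the bolt, then lift the lid by its bar handle to 45 degrees and hold it there, still, so that a colleague can reach the slides. Finish while the gripper is still holding the lid at 45 degrees, for it falls shut if let go; leave the lever flipped over and the other things on the bench where they are.

Things in the scene. Friction and masses are not known exactly. Their poses are not given: they have to be found in the camera images.
- slide_chamber: White box 150 mm deep (x), 220 mm wide (y), fixed; closed lid's top 88 mm above the bench. Origin: centre of its underside. x points from its front (bar handle) to the hinge, y to its left (a grey latch bracket stands out 78 mm there), z up; yaw within 0.3 rad of the world's. Fingers over the lid, bracket and bolt (top at 99 mm) are clear from 105 mm above the bench.
- lid_bar (a point): Middle of the lid's handle: steel round bar 12 mm thick, along the chamber's y, free for 90 mm between its two end rods, level with the lid (82 mm above the bench when shut), 36 mm out from the lid's front edge, nothing under it: pinch it from above, one finger in front, one behind. It moves with the lid; the gripper may stay upright as the lid turns.
- lid_hinge (a point): Middle of the hinge axis at the chamber's far side, 82 mm above the bench; the axis runs along the chamber's y. The bar lies 188 mm from it: with the lid at angle a it is 188 mm x cos(a) in front of it (chamber -x) and 188 mm x sin(a) above it, so at 45 degrees 133 mm above it, 215 mm above the bench.
- chamber_lid (a joint): Angle of the lid in rad: 0 shut, grows as its front edge rises, 0.785 is 45 degrees, stop at 1.35. Weight and a spring close it: about 2 to 4 N at the bar hold it up. While the bolt lies over its left edge it lifts only some 0.02 rad.
- lever_pivot (a point): The lever's axle, on top of the latch bracket at the chamber's left, 80 mm above the bench; the axle runs along the chamber's x, 30 mm in front of the chamber's middle.
- lever_tip (a point): 6 mm below the end of the cam lever's round black grip (18 mm thick, 28 mm long), 70 mm from the pivot. At first it leans inwards over the lid, about 125 mm above the bench, 54 mm inwards (chamber -y) of the pivot; it swings upright and over outwards (chamber +y). Shut fingers can push it over from its inner side with 1.5 to 4 N, tips some 15 mm below its end, following its arc.
- cam_lever (a joint): Angle of the cam lever in rad: 0 to 0.15 at the start (locked, leaning 50 degrees inwards), 0.87 upright, 1.745 at its stop (50 degrees outwards). It stays where it is left. It draws the bolt off the lid, 14 mm a rad; the lid is free from about 1.3.
- petri_a: closed culture dish with a dark red-brown filling, 92 mm across, 15 mm high, in front of the chamber; a bystander; origin at the centre of its underside
- tally_counter: small round hand counter lying flat, 50 x 61 x 17 mm; a bystander; origin at the centre of its underside
- lens_tissue: small flat booklet, 50 x 74 x 10 mm; a bystander; origin at the centre of its underside
- forceps: steel forceps lying flat, 16 x 132 x 11 mm; a bystander to the left of the chamber; origin at the centre of its underside
- slide_case_a: clear slide case, 39 x 83 x 24 mm, right of the chamber behind the microscope; a bystander; origin at the centre of its underside
- beaker: small glass beaker, 51 x 48 x 70 mm, left of the chamber; a bystander; origin at the centre of its underside

How it is judged:
On the way, in this order (a step that is already met when the one before it is completed fails the run):
1. the cam lever is flipped over outwards, the lid still shut (value of joint cam_lever above 1.5 rad and value of joint chamber_lid below 0.06 rad), for 0.1 s.
2. the lid is lifted by the gripper (value of joint chamber_lid above 0.3 rad and contact force between the fingers and chamber_lid above 0.5 N), for 0.1 s.
At the end, for the whole second after the job is handed in: The gripper's fingers hold the lid (more than 0.5 N between them) still, at 45 degrees within 8 degrees (0.645 to 0.925 rad), nothing else props it, and the cam lever is still flipped over outwards (beyond 1.45 rad) (value of joint chamber_lid between 0.645 and 0.925 rad and velocity of joint chamber_lid between -0.08 and 0.08 rad/s and value of joint cam_lever above 1.45 rad and contact force between the fingers and chamber_lid above 0.5 N and contact force between each of petri_a, tally_counter, lens_tissue, forceps, slide_case_a, beaker and chamber_lid below 0.05 N); the arm keeps its last pose, push and grip.
It fails at once if a bystander on the bench is moved by more than 3 cm (distance of any of petri_a, tally_counter, lens_tissue, forceps, slide_case_a, beaker from where it was at the start of the episode above 0.03 m).
It also fails if it takes over 51 s, if anything falls off the work surface, if the arm or the gripper's body presses on something with over 40 N, if the wrist force passes 120 N, or if a joint passes its speed limit or range.

## Working session

There is one attempt and no reset: what is moved stays moved. The work goes in short steps, Python scripts to look and compute and a shell command to move; the robot and the scene stay as the last step left them, time stands still between calls to the robot, and variables do not carry over. Pictures are saved under pics/ and viewed, at most 10 in all, crops included, and the job is handed in when it is done.

```bash
ls; mkdir -p pics
cat > h.py <<'E'
import numpy as np, cv2
from station import sense, vision, order
def snap(n,f=None):
    s=vision.snapshot(n)
    if f: cv2.imwrite('pics/'+f,s['image'])
    np.savez('/tmp/%s.npz'%n,**{k:np.array(v) for k,v in s.items()})
    return s
def cloud(s):
    # world points per pixel from range
    h,w=s['range_z'].shape
    u,v=np.meshgrid(np.arange(w),np.arange(h))
    p=cv2.undistortPoints(np.stack([u,v],-1).reshape(-1,1,2).astype(np.float64),np.array(s['mtx']),np.array(s['dist'])).reshape(h,w,2)
    P=np.dstack([p,np.ones((h,w))])*s['range_z'][...,None]
    T=np.array(s['pose']); return P@T[:3,:3].T+T[:3,3]
E
python3 - <<'E'
from h import *
a=snap('scene','scene.png');b=snap('top','top.png')
st=sense();print(st['t'],st['tcp_pos'],st['tool_rot'],st['force'],st['finger_gap'])
for s in(a,b): print(np.round(s['pose'],3).tolist(),s['mtx'])
E
```

```text
pics
0.1 [0.16629644 0.60184728 0.24741697] [ 1.34480197e-01  9.90915795e-01 -9.33096439e-04 -3.06680726e-04] [-0.5799119  -0.21458751 -0.06619988] 1.0004139953228406
[[-0.55, -0.635, 0.543, -0.344], [-0.835, 0.42, -0.354, 0.718], [-0.004, -0.648, -0.761, 1.313], [0.0, 0.0, 0.0, 1.0]] [[605.0751459    0.         325.76150603]
 [  0.         605.0751459  228.24247617]
 [  0.           0.           1.        ]]
[[-0.148, -0.969, 0.199, 0.314], [-0.989, 0.146, -0.025, 0.157], [-0.005, -0.2, -0.98, 1.226], [0.0, 0.0, 0.0, 1.0]] [[580.58670565   0.         312.56607792]
 [  0.         580.58670565 238.01552134]
 [  0.           0.           1.        ]]
```

View pics/scene.png

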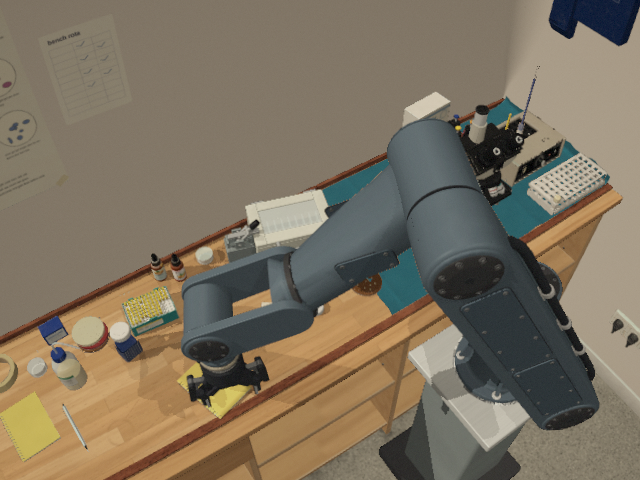

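View pics/top.png

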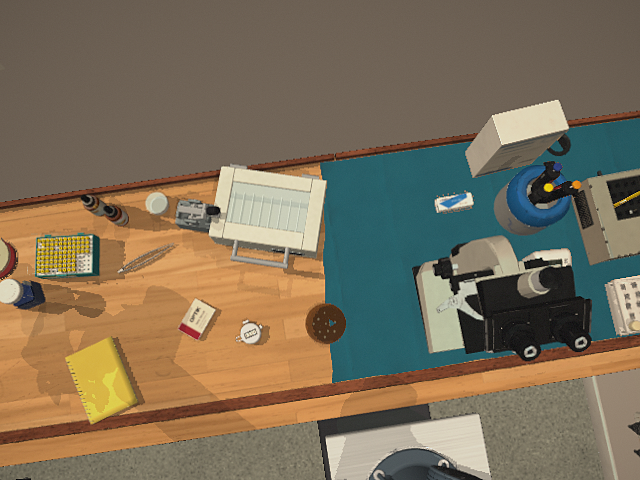

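The top view shows the chamber at about (265,210), its bar at (260,257), the black lever grip at (213,210), the bracket at (190,213), the petri dish at (326,323) and the beaker at (157,203). The arm doesn't appear in the top view. The scene view shows the lever grip at about (254,225).

Run:
```python
from h import *
s=dict(np.load('/tmp/top.npz')); P=cloud(s)
c=s['image'][150:285,140:340]; cv2.imwrite('pics/topc.png',cv2.resize(c,None,fx=4,fy=4,interpolation=cv2.INTER_CUBIC))
for n,(u,v) in dict(lid=(225,180),bar=(260,257),grip=(213,210),petri=(326,323),bench=(150,330),bk=(190,213)).items(): print(n,P[v,u].round(3))
x,y,z=P[...,0],P[...,1],P[...,2]
reg=(x>.35)&(x<.75)&(y>.1)&(y<.6)
lid=reg&(abs(z-.088)<.006)
n,l,stt,cen=cv2.connectedComponentsWithStats(lid.astype(np.uint8))
i=1+np.argmax(stt[1:,4]); print(stt[i]); p=P[l==i]; r=cv2.minAreaRect(p[:,:2].astype(np.float32)); print(r,p[:,2].mean())
g=s['image'].max(2)<60
hi=reg&(z>.1)&(z<.2); print('high',hi.sum(),P[hi].mean(0)); 
h=hi&g; print('dark high',h.sum(),P[h].min(0),P[h].max(0),P[h].mean(0))
b=reg&(z>.065)&(z<.1)&(x<P[257,260,0]+.012)&(l!=i); q=P[b];print(len(q),q.min(0),q.max(0))
```

```text
lid [0.691 0.286 0.09 ]
bar [0.538 0.243 0.002]
grip [0.619 0.312 0.135]
petri [0.378 0.124 0.01 ]
bench [ 0.419  0.492 -0.   ]
bk [0.63  0.363 0.098]
[ 208  164  114  105 7421]
((0.6035869717597961, 0.21354170143604279), (0.2206459492444992, 0.19987370073795319), 73.07748413085938) 0.08643791766411517
high 5153 [0.73545466 0.34921926 0.15016613]
dark high 116 [0.61055204 0.30109861 0.10000531] [0.69685107 0.57823546 0.1364854 ] [0.62908605 0.34911495 0.12413966]
130 [0.49361759 0.11637281 0.06501268] [0.5494092  0.29409594 0.0819961 ]
```

View pics/topc.png

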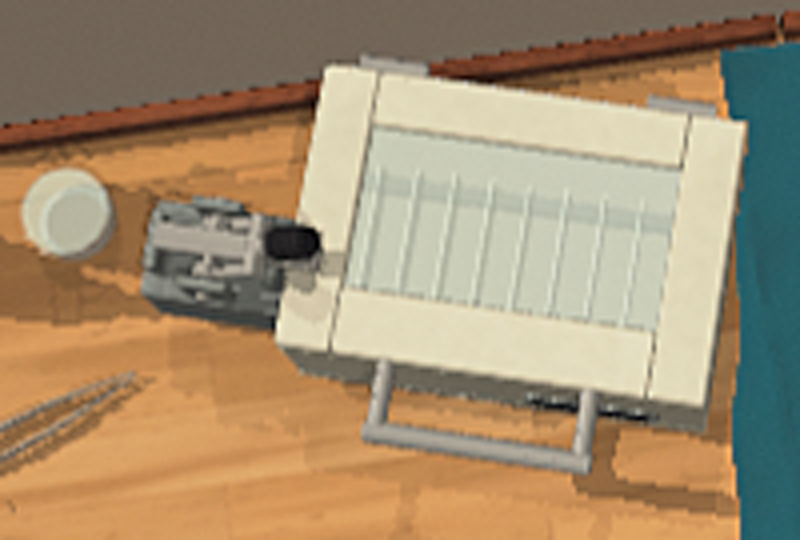

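```bash
cat >> h.py <<'E'
def ray(s,uv,z):
    p=cv2.undistortPoints(np.array(uv,float).reshape(-1,1,2),np.array(s['mtx']),np.array(s['dist'])).reshape(-1,2)
    T=np.array(s['pose']); d=np.c_[p,np.ones(len(p))]@T[:3,:3].T
    return T[:3,3]+d*((z-T[2,3])/d[:,2])[:,None]
E
python3 - <<'E'
from h import *
s=dict(np.load('/tmp/top.npz')); P=cloud(s)
f=lambda L:[(140+a/4-.4,150+b/4-.4) for a,b in L]
c=ray(s,f([(327,67),(745,123),(705,402),(278,347)]),.088); print('corners BL BR FR FL',c.round(4).tolist())
yl=c[0]-c[1]+c[3]-c[2]; xl=c[0]-c[3]+c[1]-c[2]
print('yaw',np.arctan2(-yl[0],yl[1]),np.arctan2(xl[1],xl[0]),'W',np.linalg.norm(yl)/2,'D',np.linalg.norm(xl)/2,c.mean(0))
b=ray(s,f([(372,432),(585,462)]),.082); print('bar',b.round(4).tolist(),'mid',b.mean(0),'yaw',np.arctan2(-(b[0]-b[1])[0],(b[0]-b[1])[1]))
m=b.mean(0); yaw=np.arctan2(-(b[0]-b[1])[0],(b[0]-b[1])[1])
# depth on bar
q=P[255:268,236:284].reshape(-1,3); q=q[(q[:,2]>.06)]; print('bar depth',q.mean(0),np.percentile(q[:,2],[10,50,90]))
g=(s['image'].max(2)<70)[195:225,200:228]; q=P[195:225,200:228][g]; q=q[q[:,2]>.095]; print('grip',len(q),q.mean(0),q.min(0),q.max(0))
ex=np.array([np.cos(yaw),np.sin(yaw),0]);ey=np.array([-np.sin(yaw),np.cos(yaw),0])
print('ex',ex)
for nm,o in(('from bar',m+ex*.111),('from corners',c.mean(0))):
    o[2]=0; pv=o-ex*.03; print(nm,'origin',o)
    r=q-o; print(' grip in chamber frame',np.c_[r@ex,r@ey].mean(0))
# bracket extent
reg=P[195:240,170:205].reshape(-1,3); reg=reg[reg[:,2]>.05]; r=reg-o; print('bracket x,y rng',np.percentile(r@ex,[2,98]),np.percentile(r@ey,[2,98]),reg[:,2].max())
E
```

```text
corners BL BR FR FL [[0.7216, 0.2906, 0.088], [0.6596, 0.0827, 0.088], [0.5195, 0.1245, 0.088], [0.5791, 0.3321, 0.088]]
yaw -0.284757916968278 -0.2867200653211855 W 0.2165152144035636 D 0.14736032969527454 [0.61996951 0.20749543 0.088     ]
bar [[0.5303, 0.2913, 0.082], [0.4994, 0.188, 0.082]] mid [0.51486283 0.23968449 0.082     ] yaw -0.2904216573019425
bar depth [0.51228571 0.23755837 0.08941775] [0.0819961 0.0854586 0.0886096]
grip 104 [0.62039154 0.31415927 0.12721905] [0.61055204 0.30109861 0.10097434] [0.63648393 0.32912728 0.1364854 ]
ex [ 0.95812322 -0.28635625  0.        ]
from bar origin [0.6212145  0.20789895 0.        ]
 grip in chamber frame [-0.03121681  0.10157482]
from corners origin [0.61996951 0.20749543 0.        ]
 grip in chamber frame [-0.0301395   0.10231796]
bracket x,y rng [-0.05536485 -0.00567155] [0.12147071 0.18556901] 1.2263285603102096
```

```bash
python3 -m crank '[{"dp":[0.92,-0.69,0],"angular":[0,0,-5.69]},{"dp":[0.92,-0.69,0],"angular":[0,0,-5.69]},{"dp":[0.92,-0.69,0],"angular":[0,0,-5.69]},{"dp":[0.92,-0.69,0],"angular":[0,0,-5.69]},{"dp":[0.92,-0.69,0],"angular":[0,0,-5.69]},{"dp":[0.92,-0.69,0],"angular":[0,0,-5.69]},{"dp":[0.92,-0.69,0],"angular":[0,0,-5.69]},{"dp":[0.92,-0.69,0],"angular":[0,0,-5.69]},{"dp":[0.92,-0.69,0],"angular":[0,0,-5.69]},{"dp":[0.92,-0.69,0],"angular":[0,0,-5.69]},{"dp":[0.92,-0.69,0],"angular":[0,0,-5.69]},{"dp":[0.92,-0.69,0],"angular":[0,0,-5.69]},{"dp":[0.92,-0.69,0],"angular":[0,0,-5.69]},{"dp":[0.92,-0.69,0],"angular":[0,0,-5.69]},{"dp":[0.92,-0.69,0],"angular":[0,0,-5.69]},{"dp":[0.92,-0.69,0],"angular":[0,0,-5.69]},{"dp":[0,0,0],"angular":[0,0,0]},{"dp":[0,0,0],"angular":[0,0,0]}]' 1 40
python3 - <<'E'
from h import *
from scipy.spatial.transform import Rotation as R
st=sense(); w=vision.snapshot('wrist'); cv2.imwrite('pics/w1.png',w['image'])
T=np.eye(4);T[:3,:3]=R.from_quat(st['tool_rot']).as_matrix();T[:3,3]=st['tcp_pos']
print(st['t'],st['q'].round(3) if hasattr(st['q'],'round') else st['q'],st['tcp_pos'],T[:3,:3].round(3).tolist(),st['force'])
w['pose']=T@np.array(w['mount']); np.savez('/tmp/w1.npz',**{k:np.array(v) for k,v in w.items()})
P=cloud(w); O=np.array([.6205,.2077,0]);ex=np.array([.959,-.284,0]);ey=np.array([.284,.959,0])
r=P-O; X=r@ex;Y=r@ey;Z=P[...,2]
m=(abs(X+.03)<.03)&(Y>.04)&(Y<.18)&(Z>.1)&(Z<.16)&(w['image'].max(2)<70); print(m.sum())
if m.sum(): print(np.c_[X[m],Y[m],Z[m]].mean(0),[np.percentile(k[m],[3,97]) for k in(X,Y,Z)])
E
```

```text
t: 1.9
tcp_pos: [0.608, 0.2705, 0.2474]
tool_rot: [0.802, 0.598, -0.001, -0.001]
force: [-0.0, -0.0, 0.9]
finger_gap: 0.001
gripper_force: 0.0
1.9 [2.510e-01 5.850e-01 1.323e+00 1.000e-03 1.236e+00 5.390e-01] [0.60804319 0.27048068 0.24741077] [[0.285, 0.959, -0.002], [0.959, -0.285, 0.0], [-0.001, -0.002, -1.0]] [-0.00825897 -0.03393227  0.92494444]
1683
[-0.02908282  0.10491921  0.12295383] [array([-0.04041177, -0.01826051]), array([0.08968025, 0.11984088]), array([0.10352204, 0.13295678])]
```

View pics/w1.png

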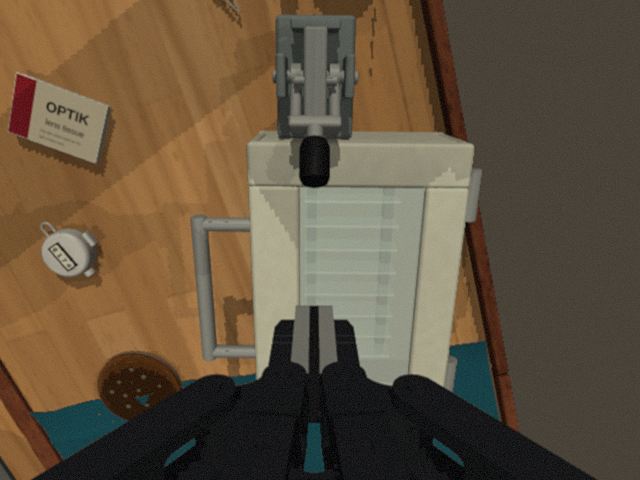

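The wrist view shows the lever grip at (315,162) in line with the fingers, the axle at about y=76, and the bar running from (199,222) to (208,353).

Run:
```python
from h import *
w=dict(np.load('/tmp/w1.npz')); O=np.array([.6205,.2077,0]);ex=np.array([.959,-.284,0]);ey=np.array([.284,.959,0])
for n,uv,z in(('axle',[(279,76),(352,76)],.08),('bar',[(199,222),(208,353)],.082),('bracket',[(278,15),(352,137)],.06)):
    p=ray(w,uv,z); print(n,p.round(4).tolist(),p.mean(0).round(4),((p-O)@ex).round(4),((p-O)@ey).round(4))
P=cloud(w); q=P[225:350,190:218].reshape(-1,3); q=q[q[:,2]>.06];print('bar depth z',q.mean(0),np.percentile(q[:,2],[50,95]))
```

```text
axle [[0.6138, 0.3654, 0.08], [0.6581, 0.3522, 0.08]] [0.6359 0.3588 0.08  ] [-0.0512 -0.005 ] [0.1493 0.1492]
bar [[0.5304, 0.2902, 0.082], [0.4978, 0.1884, 0.082]] [0.5141 0.2393 0.082 ] [-0.1098 -0.1122] [ 0.0535 -0.0533]
bracket [[0.6234, 0.4018, 0.06], [0.6493, 0.3132, 0.06]] [0.6363 0.3575 0.06  ] [-0.0524 -0.0023] [0.187  0.1094]
bar depth z [0.51811246 0.24527891 0.0869941 ] [0.08501062 0.08671286]
```

```bash
python3 -m crank '[{"dp":[0,0,-0.8],"angular":[0,0,0]},{"dp":[0,0,-0.8],"angular":[0,0,0]},{"dp":[0,0,-0.8],"angular":[0,0,0]},{"dp":[0,0,-0.8],"angular":[0,0,0]},{"dp":[0,0,-0.8],"angular":[0,0,0]},{"dp":[0.08,0.28,0],"angular":[0,0,0]},{"dp":[0.08,0.28,0],"angular":[0,0,0]},{"dp":[0.073,0.245,0.217],"angular":[0,0,0]},{"dp":[0.073,0.245,0.217],"angular":[0,0,0]},{"dp":[0.073,0.245,0.217],"angular":[0,0,0]},{"dp":[0.076,0.256,0.096],"angular":[0,0,0]},{"dp":[0.076,0.256,0.096],"angular":[0,0,0]},{"dp":[0.076,0.256,0.096],"angular":[0,0,0]},{"dp":[0.076,0.256,0.096],"angular":[0,0,0]}]'
python3 - <<'E'
from h import *
s=snap('scene'); cv2.imwrite('pics/s2.png',cv2.resize(s['image'][160:300,180:360],None,fx=4,fy=4))
E
```

```text
t: 3.35
tcp_pos: [0.629, 0.3416, 0.1594]
tool_rot: [0.801, 0.598, 0.0, 0.0]
force: [-0.2, -0.9, -1.5]
finger_gap: -0.004
gripper_force: 0.8
```

View pics/s2.png

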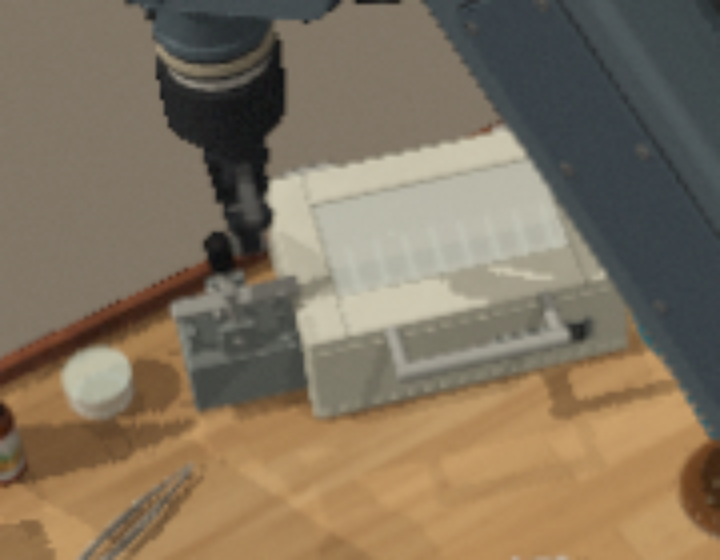

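The picture shows the lever grip (215,245) upright with the fingers against its inner side, so I continue over.

```bash
python3 -m crank '[{"dp":[0.077,0.26,-0.02],"angular":[0,0,0]},{"dp":[0.077,0.26,-0.02],"angular":[0,0,0]},{"dp":[0.077,0.26,-0.02],"angular":[0,0,0]},{"dp":[0.07,0.236,-0.12],"angular":[0,0,0]},{"dp":[0.07,0.236,-0.12],"angular":[0,0,0]},{"dp":[0.07,0.236,-0.12],"angular":[0,0,0]},{"dp":[0.04,0.136,-0.15],"angular":[0,0,0]},{"dp":[0.04,0.136,-0.15],"angular":[0,0,0]},{"dp":[0.04,0.136,-0.15],"angular":[0,0,0]},{"dp":[0,0,0],"angular":[0,0,0]},{"dp":[0,0,0],"angular":[0,0,0]}]'
python3 - <<'E'
from h import *
s=snap('scene'); cv2.imwrite('pics/s3.png',cv2.resize(s['image'][160:300,180:360],None,fx=4,fy=4))
E
```

```text
t: 4.5
tcp_pos: [0.6442, 0.3913, 0.1412]
tool_rot: [0.801, 0.599, -0.006, 0.004]
force: [-13.4, -20.5, 34.1]
finger_gap: 0.0
gripper_force: 20.7
```

View pics/s3.png

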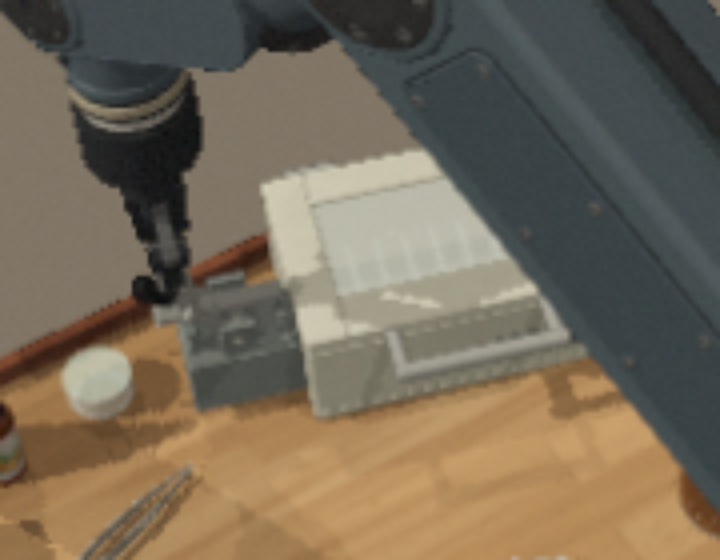

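```bash
python3 -m crank '[{"dp":[-0.1,-0.3,0.4],"angular":[0,0,0]},{"dp":[0,0,0.8],"angular":[0,0,0]},{"dp":[0,0,0.8],"angular":[0,0,0]},{"dp":[-0.71,-0.79,0.3],"angular":[0,0,0]},{"dp":[-0.71,-0.79,0],"angular":[0,0,0]},{"dp":[-0.71,-0.79,0],"angular":[0,0,0]},{"dp":[-0.71,-0.79,0],"angular":[0,0,0]},{"dp":[-0.71,-0.79,0],"angular":[0,0,0]},{"dp":[-0.71,-0.79,0],"angular":[0,0,0]},{"dp":[0,0,0],"angular":[0,0,0]},{"dp":[0,0,0],"angular":[0,0,0]}]' 0.66 40
python3 - <<'E'
from h import *
from scipy.spatial.transform import Rotation as R
st=sense(); w=vision.snapshot('wrist'); cv2.imwrite('pics/w2.png',w['image'])
T=np.eye(4);T[:3,:3]=R.from_quat(st['tool_rot']).as_matrix();T[:3,3]=st['tcp_pos']
w['pose']=T@np.array(w['mount']); np.savez('/tmp/w2.npz',**{k:np.array(v) for k,v in w.items()})
t=dict(np.load('/tmp/top.npz'))
print(T[:3,:3].round(4).tolist(),st['tcp_pos'],((np.array([.5135,.2398,.080])-st['tcp_pos'])/.03).round(2))
E
```

```text
t: 5.65
tcp_pos: [0.5149, 0.2466, 0.2023]
tool_rot: [0.802, 0.598, 0.001, -0.0]
force: [0.2, 0.6, 0.5]
finger_gap: 0.338
gripper_force: 0.0
[[0.2849, 0.9585, 0.0008], [0.9585, -0.2849, 0.001], [0.0011, 0.0005, -1.0]] [0.51489905 0.24657517 0.20233529] [-0.05 -0.23 -4.08]
```

View pics/w2.png

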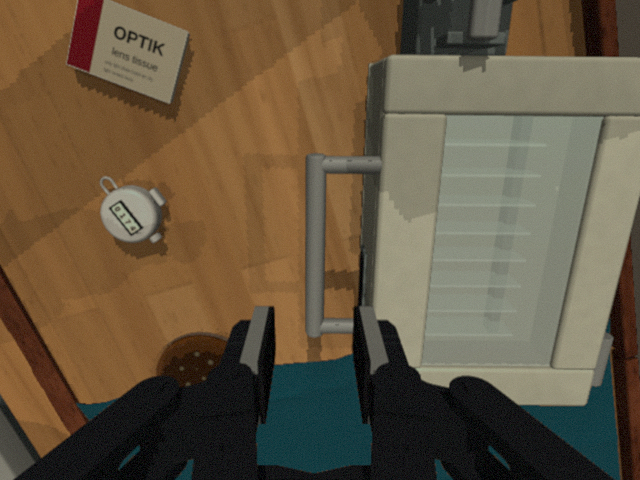

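The wrist view shows the open fingers (260–370, centre 315) straddling the bar at u≈315, with the lever lying outwards at (487,15). Next I descend and pinch.

```bash
python3 -m crank '[{"dp":[-0.02,-0.12,-0.68],"angular":[0,0,0]},{"dp":[-0.02,-0.12,-0.68],"angular":[0,0,0]},{"dp":[0,0,-0.68],"angular":[0,0,0]},{"dp":[0,0,-0.68],"angular":[0,0,0]},{"dp":[0,0,-0.68],"angular":[0,0,0]},{"dp":[0,0,-0.68],"angular":[0,0,0]},{"dp":[0,0,0],"angular":[0,0,0]}]' 0.66 60 && python3 -m crank '[{"dp":[0,0,0],"angular":[0,0,0]},{"dp":[0,0,0],"angular":[0,0,0]},{"dp":[0,0,0],"angular":[0,0,0]},{"dp":[0,0,0],"angular":[0,0,0]},{"dp":[0,0,0],"angular":[0,0,0]}]' 1 60
```

```text
t: 6.4
tcp_pos: [0.5129, 0.2397, 0.0771]
tool_rot: [0.801, 0.599, -0.002, -0.001]
force: [0.3, -0.7, 0.2]
finger_gap: 0.339
gripper_force: 0.0
t: 6.9
tcp_pos: [0.5138, 0.24, 0.0805]
tool_rot: [0.801, 0.598, 0.001, -0.0]
force: [-1.2, 5.5, 0.1]
finger_gap: 0.115
gripper_force: 58.5
```

```bash
python3 -m crank '[{"dp":[0.01,-0.003,0.273],"angular":[0,0,0]},{"dp":[0.013,-0.004,0.273],"angular":[0,0,0]},{"dp":[0.03,-0.009,0.271],"angular":[0,0,0]},{"dp":[0.038,-0.011,0.271],"angular":[0,0,0]},{"dp":[0.055,-0.016,0.267],"angular":[0,0,0]},{"dp":[0.058,-0.018,0.267],"angular":[0,0,0]}]'
```

```text
t: 7.5
tcp_pos: [0.5193, 0.2383, 0.1287]
tool_rot: [0.802, 0.598, 0.0, -0.001]
force: [2.1, 5.6, -5.2]
finger_gap: 0.115
gripper_force: 58.3
```

Lid follows freely (about 15°, -5 N). I continue to 45°.

```bash
python3 -m crank '[{"dp":[0.077,-0.023,0.261],"angular":[0,0,0]},{"dp":[0.081,-0.024,0.26],"angular":[0,0,0]},{"dp":[0.098,-0.029,0.253],"angular":[0,0,0]},{"dp":[0.102,-0.03,0.252],"angular":[0,0,0]},{"dp":[0.119,-0.035,0.243],"angular":[0,0,0]},{"dp":[0.123,-0.037,0.242],"angular":[0,0,0]},{"dp":[0.139,-0.041,0.231],"angular":[0,0,0]},{"dp":[0.143,-0.042,0.23],"angular":[0,0,0]},{"dp":[0.158,-0.047,0.218],"angular":[0,0,0]},{"dp":[0.161,-0.048,0.216],"angular":[0,0,0]},{"dp":[0.175,-0.052,0.203],"angular":[0,0,0]},{"dp":[0.179,-0.053,0.2],"angular":[0,0,0]},{"dp":[0,0,0],"angular":[0,0,0]},{"dp":[0,0,0],"angular":[0,0,0]},{"dp":[0,0,0],"angular":[0,0,0]}]'
python3 - <<'E'
from h import *
s=snap('scene'); cv2.imwrite('pics/s4.png',cv2.resize(s['image'][140:300,170:370],None,fx=3.5,fy=3.5))
st=sense();p=np.array(st['tcp_pos']);h=np.array([.6205,.2077,0])+.0775*np.array([.959,-.284,0])
print(st['t'],p,np.degrees(np.arctan2(p[2]+.002-.082,(h-p)@[.959,-.284,0])),st['force'],np.abs(st['qd']).max())
E
```

```text
t: 9.0
tcp_pos: [0.5621, 0.2252, 0.2133]
tool_rot: [0.801, 0.598, -0.002, -0.004]
force: [-8.3, 6.6, 5.5]
finger_gap: 0.116
gripper_force: 58.6
9.05 [0.56204117 0.22523444 0.21323273] 43.875483965112 [-9.01223902  6.35629821  4.91944183] 0.0012373660374856738
```

View pics/s4.png

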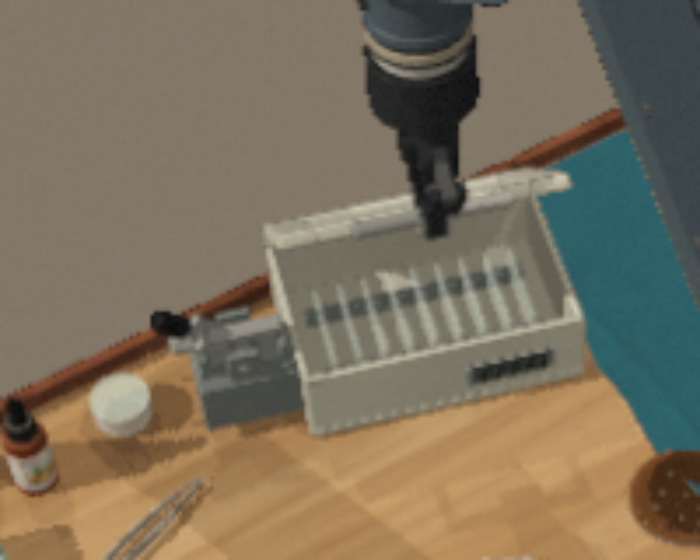

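The lid is raised with the gripper on its bar (435,200), at about 44° and still. The lever grip (170,323) lies fully outwards, and the beaker, forceps and petri dish are where they were.

```bash
python3 -c "
from station import order
print(order.sign_off())"
```

```text
the job is handed in; nothing more can be done
None
```

I flipped the cam lever over to its stop and handed the job in at about 9 s, with the gripper holding the lid still at about 44° (worked out from the gripper's position); the hand-in returned no verdict.

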